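# Casting flasks set out by height on the kiln-loading board

### The arm

A 6-joint arm with a two-finger parallel gripper is mounted at the origin on a cart in front of the work surface, level with it; the furniture and walls round the work are solid. World frame = base frame: x ahead of the robot, y to its left, z up, the work surface at z = 0. Lengths are in m, angles in rad, forces in N, time in s.
With the tool pointing down it reaches from about 0.325 to 0.75 m from the base axis. Payload 7.6 kg.
Tool frame: the origin (TCP) lies between the finger pads; the fingertips stand 8 mm ahead of it and the grasp point (between the pads) lies 11 mm behind it; z points along the fingers, y is the line along which they close (so a half turn about z gives the same grasp; the last joint's range is limited). The gripper opens to 85 mm and grips with 20 to 120 N. Pads are 22 mm wide; open, the fingers measure 114 mm over their backs; the gripper's body (76 mm by 85 mm) begins 54 mm behind the grasp point. The pads swing forward as they close: fully open they stand 13 mm farther back than shut.
Start: joints at [-1.257, 0.052, 1.401, -0, 1.689, -0.07], TCP at [0.197, -0.487, 0.239] pointing down, gripper open.
Joint ranges: [-2.9, 2.9], [-0.91, 2.17], [0.12, 2.37], [-1.06, 4.2], [0.26, 2.73], [-2.93, 2.93]. Speed limits (rad/s): [2.57, 2.57, 3.01, 3.14, 3.14, 3.14].

### API

Orientations are given as a rotation vector (axis times angle).
In Python, from cell import env gives the robot as it stands. The module is installed in compiled form; this text tells all that it offers.
- The arm moves only by the tool move_arm, never from a script. Its argument "commands" is a list of rows, each a list of 5 numbers: the opening in per cent of the stroke, from 0 (shut) to 100 (fully open), then the shift along the world's x, y, z in units of 40 mm (1.0 is 40 mm), then the turn about the world's z in units of 8 degrees (1.0 is 8 degrees). In form: [[claw, x, y, z, twist], ...]. A call has 1 to 20 rows; each row shifts and turns the commanded pose from where the row before left it; what a row does not reach is not made up. A row lasts 1/10 s, in which the tool goes at most 50 mm and 8.59 degrees, less where a joint would pass 70% of its speed; a pose out of reach is approached as far as the arm can. A call is refused whole if a number of a shift passes 1 or a number of a turn 1, either way. A call with a gripper value outside its range is refused whole. The fingers move at their own pace and stop on an object; "grip_force" is the grip in N (left out, the last holds). Time passes only in rows, so rows that do not move let the fingers close. It gives the time, the measured TCP pose, the force, the opening and the grip force at its end, in the units of the state.
- env.get_obs(): the state, without advancing time (a new reading comes with each control period).
- env.snapshot(name): name is "scene" or "top" or "wrist"; returns a dict with "pixels" (420x560x3 uint8, red, green, blue), "range_z" (420x560 float32, m along the optical axis (not along the pixel's ray), 0 where there is no reading), "fovy" (degrees; the focal length in pixels is half the picture's height over the tangent of half this angle, whatever the lens; pixels are square), "cx", "cy" (the principal point, pixels), "world_to_cam" (4x4, takes a point from world to camera coordinates); the wrist camera has in their place "mount" (4x4, takes a point from camera to tool coordinates, whose origin is the TCP and whose axes are the flange's). Camera axes: x right, y down, z forward; pixel columns grow to the right and rows downward; lengths in m; the calibration is good to about 2 mm. A picture is of the moment at which its call begins: read the wrist's pose just before it.
- env.sign_off(): hands the job in; it is judged then, once.
The state is a dict: "t": time; "joint_positions": joint angles; "qd": joint speeds; "effort": joint torques, N m; "ee_pos": TCP position; "orientation": TCP orientation; "wrist_force": force on the tool from outside, world axes, zero at the start; "ft_torque": the same for the moment, N m; "gripper_width": finger opening in m; "gripper_force": force on a finger pad.
Only numpy, scipy, OpenCV 4.12 (cv2) and the standard library are available. Lean on these libraries where they do the work, as an engineer would, in place of code of your own. Each camera call takes 0.05 s, during which the arm holds its last target. There are 200 camera calls.

### The job

Set the four plaster-filled casting flasks out on the wooden kiln-loading board in order of height: the tallest on the ring next to the red end stop, then going down to the shortest on the ring farthest from it, each standing upright and centred on its painted ring. Leave the flux jar and the small white cone standing where they are.

Things in the scene. Friction and masses are not known exactly. Their poses are not given: they have to be found in the camera images.
- board: Light yellowish wooden board, 90 x 360 x 12 mm, fixed, lying on the bench. Origin at the centre of its underside; its y axis runs along the row, x across it, z up. Its top is 12 mm above the origin and carries four painted black rings (66 mm across, with a centre dot) whose centres lie at x = 0 and y = -112.5, -37.5, +37.5 and +112.5 mm.
- red_stop: Red end stop, a bar 60 (board x) x 16 (board y) x 12 mm, fixed on top of one end of the board. Origin at the centre of its underside, at x = 0 and y = +168 or -168 mm of the board (the end varies); the four ring centres lie 55.5, 130.5, 205.5 and 280.5 mm from it.
- grey_stop: Grey end stop of the same size, fixed on the other end of the board. Origin at the centre of its underside.
- flask_tall: Bright steel casting flask, a tube full of set white plaster (grasp its outside), 42 mm in outer diameter and 82 mm high, the tallest. Loose, about 0.28 kg. Origin at the centre of its underside, z up along its axis. It stands on the 3 mm thick blue mat.
- flask_rusty: Rust-brown casting flask, a tube full of set white plaster (grasp its outside), 62 mm in outer diameter and 64 mm high, second tallest. Loose, about 0.3 kg. Origin at the centre of its underside, z up along its axis. It stands on the 3 mm thick blue mat.
- flask_grey: Dull grey casting flask, a tube full of set white plaster (grasp its outside), 48 mm in outer diameter and 51 mm high, third tallest. Loose, about 0.22 kg. Origin at the centre of its underside, z up along its axis. It stands on the 3 mm thick blue mat.
- flask_short: Brass casting flask, a tube full of set white plaster (grasp its outside), 54 mm in outer diameter and 36 mm high, the shortest. Loose, about 0.18 kg. Origin at the centre of its underside, z up along its axis. It stands on the 3 mm thick blue mat.
- flux_jar: White jar with a black cap, 44 mm in diameter, 54 mm high; a bystander among the flasks, not to be disturbed. Loose. Origin at the centre of its underside.
- white_cone: Small blunt white cone, 27 mm across the foot, 36 mm high; a bystander among the flasks, not to be disturbed. Loose. Origin at the centre of its underside.

How it is judged:
At the end, for the whole second after the job is handed in: Each flask is upright (0.1 rad), at rest and released on the board's top (4 mm), within 12 mm along and across of its ring's centre: from the red stop steel, rusty, grey, brass. The flux jar and the white cone stand within 20 mm of where they started (horizontal distance between flask_tall and red_stop between 0.0435 and 0.0675 m and x of flask_tall in the frame of board between -0.012 and 0.012 m and z of flask_tall in the frame of board between 0.008 and 0.016 m and angle between each of flask_tall, flask_rusty, flask_grey, flask_short's own z axis and vertical below 0.1 rad and linear speed of each of flask_tall, flask_rusty, flask_grey, flask_short below 0.02 m/s and horizontal distance between flask_rusty and red_stop between 0.1185 and 0.1425 m and x of flask_rusty in the frame of board between -0.012 and 0.012 m and z of flask_rusty in the frame of board between 0.008 and 0.016 m and horizontal distance between flask_grey and red_stop between 0.1935 and 0.2175 m and x of flask_grey in the frame of board between -0.012 and 0.012 m and z of flask_grey in the frame of board between 0.008 and 0.016 m and horizontal distance between flask_short and red_stop between 0.2685 and 0.2925 m and x of flask_short in the frame of board between -0.012 and 0.012 m and z of flask_short in the frame of board between 0.008 and 0.016 m and distance of each of flux_jar, white_cone from where it was at the start of the episode below 0.02 m and angle between each of flux_jar, white_cone's own z axis and vertical below 0.15 rad); the robot touches nothing.
It fails at once if the flux jar is pushed, lifted or knocked over (moved more than 20 mm) (distance of flux_jar from where it was at the start of the episode above 0.02 m).
It fails at once if the white cone is pushed, lifted or knocked over (moved more than 20 mm) (distance of white_cone from where it was at the start of the episode above 0.02 m).
It also fails if it takes over 99 s, if anything falls off the work surface, if the arm or the gripper's body presses on something with over 40 N, if the wrist force passes 120 N, or if a joint passes its speed limit or range.

## Working session

There is one attempt and no reset: what is moved stays moved. The work goes in short steps, Python scripts to look and compute and a tool call to move; the robot and the scene stay as the last step left them, time stands still between calls to the robot, and variables do not carry over. Pictures are saved under pics/ and viewed, at most 14 in all, crops included, and the job is handed in when it is done.

Besides the shell and the picture viewer there is one more tool, called by a JSON object that holds its "fn" and its "kwargs", one argument or row to a line. move_arm: Moves the arm, as the interface text tells. Its arguments: {"type":"object","properties":{"commands":{"type":"array"},"grip_force":{"type":"number"}},"required":["commands"]}

```bash
mkdir -p pics
cat > h.py <<'E'
import numpy as np, cv2
from cell import env
def snap(n):
    s=env.snapshot(n); return s
def save(s,f): cv2.imwrite('pics/'+f,cv2.cvtColor(s['pixels'],cv2.COLOR_RGB2BGR))
def cloud(s):
    f=210/np.tan(np.radians(s['fovy'])/2); Z=s['range_z']; v,u=np.mgrid[:420,:560]
    P=np.stack([(u-s['cx'])/f*Z,(v-s['cy'])/f*Z,Z,np.ones_like(Z)],-1)
    return (P@np.linalg.inv(s['world_to_cam']).T)[...,:3]
E
python3 - <<'E'
from h import *
print(env.get_obs())
for n in('top','scene'):
    s=snap(n); save(s,n+'0.png'); np.savez(n+'.npz',**s); print(n,s['fovy'],s['world_to_cam'].round(3).tolist(),(s['range_z']>0).mean())
E
```

```text
{'t': 0.0, 'joint_positions': array([-1.25732908e+00,  5.28440259e-02,  1.40172136e+00,  4.55600889e-06,
        1.68861418e+00, -7.02947411e-02]), 'qd': array([ 6.35696451e-04,  4.36673741e-04,  6.12449456e-05, -7.65286302e-04,
        2.16154632e-03,  1.12979438e-03]), 'effort': array([ 5.74795176e-04, -3.81664789e+01, -3.60188949e+01,  1.66000444e-05,
        6.17911763e-03,  2.16455948e-05]), 'ee_pos': array([ 0.1965013 , -0.48652609,  0.23847033]), 'orientation': array([-3.08238881e+00, -5.98819953e-01,  2.95129762e-04]), 'wrist_force': array([-0.42771779,  0.66032237,  1.16398718]), 'ft_torque': array([-0.01872122, -0.0319615 ,  0.02811345]), 'gripper_force': 0.0, 'gripper_width': 0.08540575725726321}
top 54.364844974231815 [[0.002, -1.0, -0.002, -0.001], [-0.995, -0.002, -0.101, 0.517], [0.101, 0.002, -0.995, 1.173], [0.0, 0.0, 0.0, 1.0]] 0.9957865646258504
scene 52.48557829587363 [[-0.229, 0.973, -0.005, 0.121], [0.452, 0.102, -0.886, -0.183], [-0.862, -0.205, -0.463, 1.654], [0.0, 0.0, 0.0, 1.0]] 0.9959566326530612
```

View pics/top0.png

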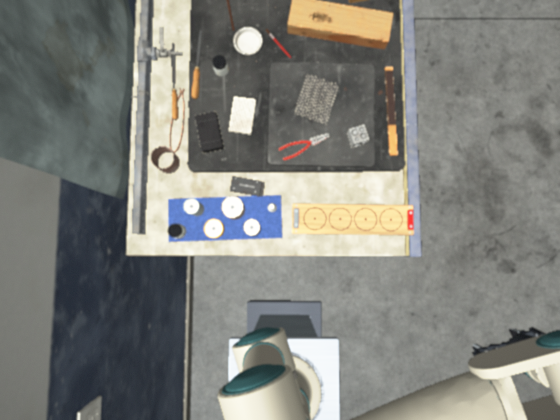

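View pics/scene0.png

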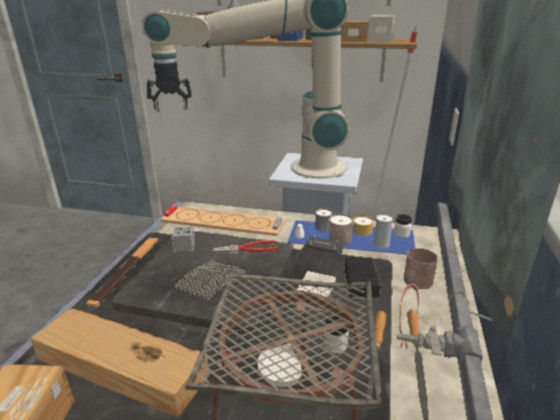

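The top view shows the blue mat at (225,218), with four white-topped flasks at (192,206), (232,207), (213,228) and (251,227). The black-capped jar is at (175,230) and the cone at (271,207). The board is at (355,219), with the red stop at its right end (410,219). In the scene view, left to right, the flasks are grey (323,218), rusty (341,228), brass (362,226) and steel (384,230).

Run:
```python
from h import *
s=dict(np.load('top.npz')); P=cloud(s); img=s['pixels'].astype(int)
hsv=cv2.cvtColor(s['pixels'],cv2.COLOR_RGB2HSV)
win=np.zeros((420,560),bool); win[190:248,150:420]=1
m=((P[...,2]>0.022)&win&(P[...,0]>.2)).astype(np.uint8)
n,l,st,c=cv2.connectedComponentsWithStats(m)
for i in range(1,n):
    if st[i,4]>8:
        q=P[l==i]; h=np.percentile(q[:,2],90); t=q[q[:,2]>h-.006]
        print('obj',st[i].tolist(),c[i].round(1),'h',h.round(4),'topcentre',((t[:,:2].max(0)+t[:,:2].min(0))/2).round(4),'mean',t.mean(0).round(4),'ext',np.ptp(t[:,:2],axis=0).round(3))
H,S,V=[hsv[...,k] for k in range(3)]
red=((H<6)|(H>174))&(S>150)&win&(np.arange(560)[None]>380)
print('red',P[red].mean(0).round(4),red.sum())
wood=(H>10)&(H<28)&(S>70)&(V>150)&win&(np.arange(560)[None]>288)
n,l,st,c=cv2.connectedComponentsWithStats(wood.astype(np.uint8)); k=1+st[1:,4].argmax()
q=P[l==k]; r=cv2.minAreaRect((q[:,:2]*1000).astype(np.float32)); print('wood',r,np.median(q[:,2]))
q=P[218:222,330:345].reshape(-1,3);print(np.median(q[:,2]))
mat=(H>100)&(H<125)&(S>120)&win; print('mat z',np.median(P[mat][:,2]),P[mat].min(0),P[mat].max(0))
w=s['pixels'][180:250,145:425]; cv2.imwrite('pics/topcrop.png',cv2.resize(w[...,::-1],(784,196),interpolation=cv2.INTER_CUBIC))
s=dict(np.load('scene.npz')); cv2.imwrite('pics/scenecrop.png',cv2.resize(s['pixels'][190:260,150:430,::-1],(784,196),interpolation=cv2.INTER_CUBIC))
P=cloud(s); win=np.zeros((420,560),bool); win[200:255,285:425]=1
m=((P[...,2]>0.022)&win&(P[...,0]>.2)).astype(np.uint8)
# highest points per object in scene view
import itertools
q=P[m>0]; 
for x in q[::60].round(3).tolist(): pass
np.save('sc.npy',q)
```

```text
obj [230, 190, 31, 6, 109] [248.6 191.6] h 0.0307 topcentre [0.5754 0.1145] mean [0.578  0.103  0.0279] ext [0.015 0.086]
obj [222, 196, 23, 23, 412] [232.7 207.3] h 0.0665 topcentre [0.478  0.0859] mean [0.5273 0.1454 0.0678] ext [0.163 0.177]
obj [184, 199, 20, 17, 254] [192.9 207. ] h 0.0851 topcentre [0.4722 0.1377] mean [0.5275 0.2562 0.0897] ext [0.152 0.281]
obj [269, 204, 7, 7, 39] [271.8 206.8] h 0.0404 topcentre [0.533  0.0344] mean [0.5334 0.0337 0.0379] ext [0.015 0.015]
obj [294, 208, 5, 21, 76] [296.  217.7] h 0.0266 topcentre [ 0.5007 -0.0372] mean [ 0.5013 -0.0372  0.0246] ext [0.059 0.012]
obj [408, 210, 6, 20, 85] [410.4 219.6] h 0.0265 topcentre [ 0.4605 -0.1915] mean [ 0.4957 -0.3678  0.0387] ext [0.129 0.378]
obj [204, 219, 20, 20, 300] [213.4 228.3] h 0.0394 topcentre [0.4461 0.1136] mean [0.4688 0.2003 0.052 ] ext [0.1   0.232]
obj [243, 219, 18, 17, 238] [251.6 227.2] h 0.0533 topcentre [0.4456 0.0563] mean [0.4718 0.0913 0.0572] ext [0.099 0.118]
obj [167, 224, 18, 15, 213] [175.9 230.7] h 0.0597 topcentre [0.438 0.163] mean [0.4611 0.3078 0.0647] ext [0.084 0.331]
red [ 0.4951 -0.3646  0.0429] 62
wood ((492.75140380859375, -191.32528686523438), (171.39208984375, 387.73095703125), 3.2424683570861816) 0.011923421032175696
0.01151801354419546
mat z 0.0026088736581393324 [ 0.3962272  -0.00261727 -0.00722935] [0.56847921 0.34308828 1.2188004 ]
```

View pics/topcrop.png

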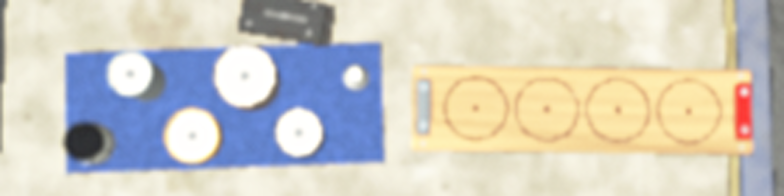

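View pics/scenecrop.png

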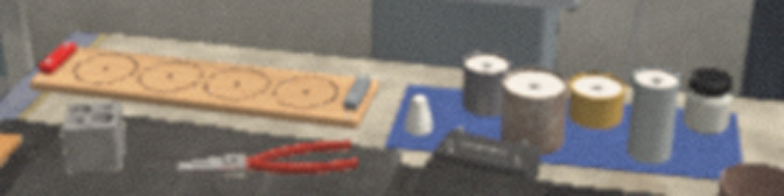

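The crops show the layout clearly. On the mat: steel at back left, rusty at back centre, brass at front left, grey at front right, the jar at front left and the cone at back right. The four rings run between the grey stop and the red stop. Next I'll compute centres from the valid depths and ray casts.

```bash
cat >> h.py <<'E'
def ray(s,uv,z):
    f=210/np.tan(np.radians(s['fovy'])/2); T=np.linalg.inv(s['world_to_cam'])
    d=T[:3,:3]@np.array([(uv[0]-s['cx'])/f,(uv[1]-s['cy'])/f,1]); o=T[:3,3]
    return (o+d*(z-o[2])/d[2])[:2]
E
python3 - <<'E'
from h import *
s=dict(np.load('top.npz')); P=cloud(s); ok=s['range_z']>.3
hsv=cv2.cvtColor(s['pixels'],cv2.COLOR_RGB2HSV)
for n,(u,v),h in [('tall',(192,206),.085),('rusty',(232,207),.067),('grey',(251,227),.054),('short',(213,228),.039),('jar',(176,231),.057),('cone',(272,207),.039)]:
    w=np.zeros_like(ok); w[v-15:v+16,u-15:u+16]=1
    m=ok&w&(abs(P[...,2]-h)<.007)
    nn,l,st,c=cv2.connectedComponentsWithStats(m.astype(np.uint8)); k=1+st[1:,4].argmax(); q=P[l==k]
    print(n,'depth centre',((q.max(0)+q.min(0))/2).round(4),'ext',np.ptp(q,axis=0).round(3),'ray',ray(s,c[k],h).round(4))
H,S,V=[hsv[...,k] for k in range(3)]
w=np.zeros_like(ok); w[195:245,286:420]=1
b=ok&w&(P[...,2]>.007)&(P[...,2]<.03)
nn,l,st,c=cv2.connectedComponentsWithStats(b.astype(np.uint8)); k=1+st[1:,4].argmax(); q=P[l==k]
r=cv2.minAreaRect((q[:,:2]*1000).astype(np.float32)); print('board',r)
red=((H<6)|(H>174))&(S>150)&w&ok&(P[...,2]>.015)&(np.arange(560)[None]>380)
gr=(S<50)&w&ok&(P[...,2]>.02)&(np.arange(560)[None]<305)
for m in(red,gr): q=P[m]; print(((q.max(0)+q.min(0))/2).round(4),np.ptp(q,axis=0).round(3))
# ring dots
for u in (145+475/2.8,145+546/2.8,145+618/2.8,145+688/2.8):
    v=180+109/2.8; print(ray(s,(u-.3,v-.3),.012).round(4))
E
```

```text
tall depth centre [0.5282 0.257  0.0837] ext [0.04  0.042 0.011] ray [0.528  0.2577]
rusty depth centre [0.5293 0.1454 0.0663] ext [0.061 0.058 0.013] ray [0.5275 0.1456]
grey depth centre [0.472  0.0921 0.0531] ext [0.046 0.046 0.012] ray [0.4717 0.0917]
short depth centre [0.4697 0.2032 0.0375] ext [0.052 0.053 0.011] ray [0.4692 0.2024]
jar depth centre [0.4612 0.3098 0.0563] ext [0.037 0.038 0.011] ray [0.4616 0.3097]
cone depth centre [0.533  0.0344 0.0369] ext [0.015 0.015 0.009] ray [0.5329 0.0333]
board ((499.09124755859375, -205.18853759765625), (359.7244873046875, 90.21101379394531), 89.32655334472656)
[ 0.4984 -0.3717  0.0249] [0.053 0.014 0.012]
[ 0.502  -0.0372  0.025 ] [0.056 0.012 0.01 ]
[ 0.4998 -0.0919]
[ 0.4999 -0.167 ]
[ 0.5001 -0.2431]
[ 0.5003 -0.317 ]
```

{"fn": "move_arm", "kwargs": {
  "commands": [
    [100,0.42,0.93,0,0.425],
    [100,0.42,0.93,0,0.425],
    [100,0.42,0.93,0,0.425],
    [100,0.42,0.93,0,0.425],
    [100,0.42,0.93,0,0.425],
    [100,0.42,0.93,0,0.425],
    [100,0.42,0.93,0,0.425],
    [100,0.42,0.93,0,0.425],
    [100,0.42,0.93,0,0.425],
    [100,0.42,0.93,0,0.425],
    [100,0.42,0.93,0,0.425],
    [100,0.42,0.93,0,0.425],
    [100,0.42,0.93,0,0.425],
    [100,0.42,0.93,0,0.425],
    [100,0.42,0.93,0,0.425],
    [100,0.42,0.93,0,0.425],
    [100,0.42,0.93,0,0.425],
    [100,0.42,0.93,0,0.425],
    [100,0.42,0.93,0,0.425],
    [100,0.3,0.93,0,0.425]
  ],
  "grip_force": 60
}}

```text
t: 2.1
ee_pos: [0.5282, 0.2587, 0.2385]
orientation: [-2.219, -2.224, 0.001]
wrist_force: [0.7, 0.6, -0.1]
gripper_width: 0.0852
gripper_force: 0.0
```

{"fn": "move_arm", "kwargs": {
  "commands": [
    [100,0,0,0,0],
    [100,0,0,0,0],
    [100,0,0,0,0]
  ]
}}

```text
t: 2.4
ee_pos: [0.5277, 0.2564, 0.2393]
orientation: [2.223, 2.22, -0.001]
wrist_force: [-0.4, 0.5, 0.5]
gripper_width: 0.0852
gripper_force: 0.0
```

```bash
cat >> h.py <<'E'
def wrist():
    from scipy.spatial.transform import Rotation as R
    o=env.get_obs(); s=dict(env.snapshot('wrist'))
    T=np.eye(4); T[:3,:3]=R.from_rotvec(o['orientation']).as_matrix(); T[:3,3]=o['ee_pos']
    s['world_to_cam']=np.linalg.inv(T@s['mount']); s['obs']=o; s['T']=T; return s
E
python3 - <<'E'
from h import *
s=wrist(); print(s['obs']['ee_pos'],s['T'][:3,1],s['obs']['joint_positions']); save(s,'w1.png')
P=cloud(s); ok=s['range_z']>.05
for n,h,(x,y) in [('tall',.085,(.528,.257)),('rusty',.067,(.5275,.1455)),('grey',.054,(.472,.092)),('short',.039,(.469,.2028)),('jar',.057,(.4615,.3097))]:
    q=P[ok&(abs(P[...,2]-h)<.005)&(np.hypot(P[...,0]-x,P[...,1]-y)<.04)]
    if len(q): print(n,len(q),((q.max(0)+q.min(0))/2).round(4),np.ptp(q,axis=0).round(3))
E
```

```text
[0.52768245 0.25636754 0.23925853] [ 9.99999116e-01 -1.32044709e-03 -1.54598793e-04] [ 3.89458852e-01  2.27447723e-01  1.20855671e+00 -3.15941990e-04
  1.70588439e+00  3.90736764e-01]
tall 1494 [0.5272 0.2595 0.0832] [0.043 0.044 0.006]
rusty 825 [0.5274 0.1476 0.0653] [0.061 0.062 0.006]
grey 499 [0.4705 0.093  0.0521] [0.048 0.048 0.006]
short 1537 [0.4678 0.2042 0.0372] [0.055 0.056 0.006]
jar 1608 [0.4609 0.3127 0.0557] [0.041 0.04  0.007]
```

View pics/w1.png

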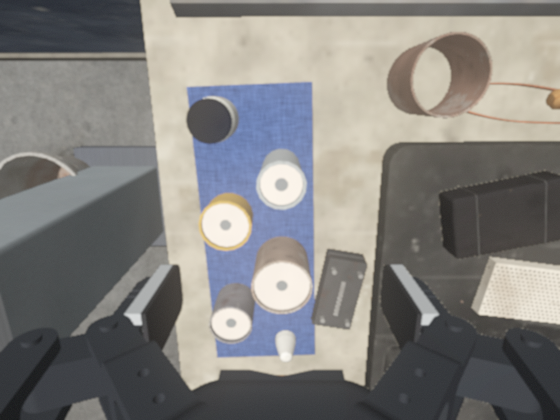

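The wrist view confirms the steel flask top at (281,185) and a clear descent, with nothing else under the fingers. I'll go down and grip.

{"fn": "move_arm", "kwargs": {
  "commands": [
    [100,0,0.04,-0.6,0],
    [100,0,0,-0.7,0],
    [100,0,0,-0.7,0],
    [100,0,0,-0.7,0],
    [100,0,0,-0.7,0],
    [100,0,0,-0.6,0],
    [100,0,0,-0.4,0],
    [100,0,0,-0.3,0],
    [100,0,0,0,0],
    [0,0,0,0,0],
    [0,0,0,0,0],
    [0,0,0,0,0],
    [0,0,0,0,0],
    [0,0,0,0,0],
    [0,0,0,0,0],
    [0,0,0,0,0],
    [0,0,0,0,0],
    [0,0,0,0,0]
  ]
}}

```text
t: 4.25
ee_pos: [0.5284, 0.2591, 0.0527]
orientation: [2.221, 2.221, 0.003]
wrist_force: [-1.4, 0.3, 5.5]
gripper_width: 0.0409
gripper_force: 60.3
```

{"fn": "move_arm", "kwargs": {
  "commands": [
    [0,0,0,0.3,0],
    [0,0,0,0.6,0],
    [0,0,0,0.8,0],
    [0,0,0,0.8,0],
    [0,0,0,0.7,0],
    [0,0,-0.4,0.3,0],
    [0,0,-0.8,0,0],
    [0,0,-0.9,0,0],
    [0,-0.1,-0.9,0,0],
    [0,-0.1,-0.9,0,0],
    [0,-0.1,-0.9,0,0],
    [0,-0.1,-0.9,0,0],
    [0,-0.1,-0.9,0,0],
    [0,-0.1,-0.9,0,0],
    [0,-0.1,-0.9,0,0],
    [0,0,-0.9,0,0],
    [0,0,-0.7,0,0],
    [0,0,-0.4,0,0],
    [0,0,0,0,0],
    [0,0,0,0,0]
  ]
}}

```text
t: 6.25
ee_pos: [0.4995, -0.1568, 0.1908]
orientation: [-2.221, -2.22, -0.0]
wrist_force: [0.8, 0.5, -4.2]
gripper_width: 0.0406
gripper_force: 61.0
```

Run:
```python
from h import *
s=wrist(); print(s['obs']['ee_pos'],s['obs']['gripper_width']); save(s,'w2.png'); np.savez('w2.npz',**{k:v for k,v in s.items() if k!='obs'})
P=cloud(s); ok=s['range_z']>.05; hsv=cv2.cvtColor(s['pixels'],cv2.COLOR_RGB2HSV)
H,S,V=[hsv[...,k] for k in range(3)]
b=ok&(P[...,2]>.008)&(P[...,2]<.016)&(H>8)&(H<30)&(S>50)&(abs(P[...,0]-.5)<.07)&(P[...,1]<0)&(P[...,1]>-.45)
q=P[b]; print('wood',cv2.minAreaRect((q[:,:2]*1000).astype(np.float32)))
red=ok&((H<6)|(H>174))&(S>130)&(P[...,2]>.018)&(P[...,2]<.03)
q=P[red]; print('red',len(q),((q.max(0)+q.min(0))/2).round(4),np.ptp(q,axis=0).round(3))
```

```text
[ 0.49949325 -0.15678275  0.19082554] 0.040608307926541715
wood ((497.7888488769531, -199.3644561767578), (351.55987548828125, 89.9786605834961), 89.32342529296875)
red 126 [ 0.4949 -0.367   0.0214] [0.057 0.008 0.006]
```

View pics/w2.png

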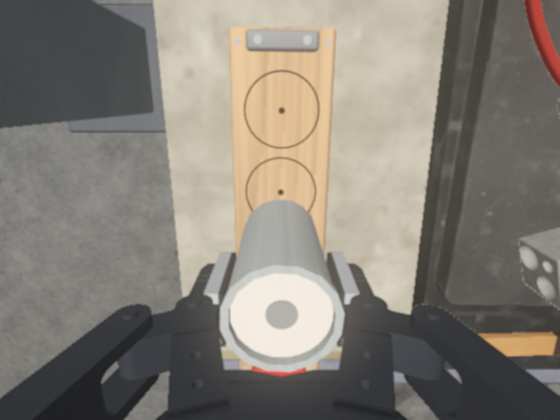

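The held flask covers the red side. Two ring dots are visible, at (282,110) and (280,192), and the grey stop is at (282,40). I'll cast rays through the dots to fix the row.

Run:
```python
from h import *
s=dict(np.load('w2.npz')); g=cv2.cvtColor(s['pixels'],cv2.COLOR_RGB2GRAY)
D=[]
for u,v in((282,110),(280,192)):
    w=(g[v-9:v+10,u-9:u+10]<90).astype(np.uint8); m=cv2.moments(w,True); c=(u-9+m['m10']/m['m00'],v-9+m['m01']/m['m00']); p=ray(s,c,.012); D.append(p); print(c,p.round(4))
d=D[1]-D[0]; print(np.linalg.norm(d)); d=np.array([-.0115,-1])*.075
mid=(D[0]+D[1])/2
for k in(2.5,1.5,.5,-.5): print((mid+d*k).round(4))
```

```text
(281.0, 110.0) [ 0.4985 -0.0906]
(280.3333333333333, 191.66666666666666) [ 0.4978 -0.1654]
0.07480463511675284
[ 0.496  -0.3155]
[ 0.4969 -0.2405]
[ 0.4977 -0.1655]
[ 0.4986 -0.0905]
```

{"fn": "move_arm", "kwargs": {
  "commands": [
    [0,-0.09,-0.5,0,0],
    [0,0,-0.9,0,0],
    [0,0,-0.9,0,0],
    [0,0,-0.9,0,0],
    [0,0,-0.5,0,0],
    [0,0,-0.27,0,0],
    [0,0,0,-0.4,0],
    [0,0,0,-0.7,0],
    [0,0,0,-0.7,0],
    [0,0,0,-0.6,0],
    [0,0,0,-0.4,0],
    [0,0,0,-0.2,0],
    [0,0,0,-0.1,0],
    [0,0,0,0,0],
    [0,0,0,0,0],
    [0,0,0,0,0]
  ]
}}

```text
t: 7.9
ee_pos: [0.4967, -0.3164, 0.0685]
orientation: [2.22, 2.22, 0.001]
wrist_force: [-0.9, -0.3, -2.8]
gripper_width: 0.0406
gripper_force: 61.1
```

{"fn": "move_arm", "kwargs": {
  "commands": [
    [0,0,0,-0.06,0],
    [0,0,0,-0.06,0],
    [0,0,0,-0.04,0],
    [0,0,0,0,0],
    [0,0,0,0,0]
  ]
}}

```text
t: 8.4
ee_pos: [0.4962, -0.3162, 0.0617]
orientation: [2.221, 2.221, -0.0]
wrist_force: [-2.4, 2.3, 4.6]
gripper_width: 0.0407
gripper_force: 61.7
```

{"fn": "move_arm", "kwargs": {
  "commands": [
    [30,0,0,0,0],
    [100,0,0,0,0],
    [100,0,0,0,0],
    [100,0,0,0,0],
    [100,0,0,0,0],
    [100,0,0,0.3,0],
    [100,0,0,0.7,0],
    [100,0,0,0.8,0],
    [100,0,0,0.8,0],
    [100,0,0,0.6,0],
    [100,0,0,0,0]
  ]
}}

```text
t: 9.5
ee_pos: [0.4977, -0.317, 0.1947]
orientation: [2.215, 2.215, 0.002]
wrist_force: [-0.7, -0.3, 0.2]
gripper_width: 0.0853
gripper_force: 0.0
```

{"fn": "move_arm", "kwargs": {
  "commands": [
    [100,0.05,0.5,0,0],
    [100,0.05,0.9,0,0],
    [100,0.06,0.9,0,0],
    [100,0.06,0.9,0,0],
    [100,0.06,0.9,0,0],
    [100,0.06,0.9,0,0],
    [100,0.06,0.9,0,0],
    [100,0.06,0.9,0,0],
    [100,0.06,0.9,0,0],
    [100,0.06,0.9,0,0],
    [100,0.06,0.9,0,0],
    [100,0.06,0.9,0,0],
    [100,0.04,0.7,0,0],
    [100,0.04,0.48,0,0],
    [100,0,0,0,0],
    [100,0,0,0,0]
  ]
}}

```text
t: 11.1
ee_pos: [0.5272, 0.147, 0.1884]
orientation: [-2.221, -2.222, 0.001]
wrist_force: [0.3, -0.1, 0.8]
gripper_width: 0.0854
gripper_force: 0.0
```

Run:
```python
from h import *
s=wrist(); print(s['obs']['ee_pos'],s['obs']['gripper_width'])
P=cloud(s); ok=s['range_z']>.05
for n,h,(x,y) in [('rusty',.067,(.5275,.1475)),('grey',.054,(.4705,.093)),('short',.039,(.468,.204)),('jar',.057,(.4615,.3127)),('box',.03,(.585,.12))]:
    q=P[ok&(abs(P[...,2]-h)<.005)&(np.hypot(P[...,0]-x,P[...,1]-y)<.04)]
    if len(q): print(n,len(q),((q.max(0)+q.min(0))/2).round(4),np.ptp(q,axis=0).round(3))
```

```text
[0.52715473 0.1469777  0.18844164] 0.08537536055528122
rusty 1411 [0.5273 0.1476 0.0652] [0.062 0.061 0.006]
grey 820 [0.4707 0.0931 0.0522] [0.048 0.048 0.006]
short 2868 [0.4677 0.2038 0.0372] [0.055 0.055 0.006]
box 3580 [0.5946 0.12   0.03  ] [0.053 0.08  0.01 ]
```

{"fn": "move_arm", "kwargs": {
  "commands": [
    [100,0,0.02,-0.5,0],
    [100,0,0,-0.7,0],
    [100,0,0,-0.7,0],
    [100,0,0,-0.6,0],
    [100,0,0,-0.5,0],
    [100,0,0,-0.3,0],
    [100,0,0,-0.2,0],
    [100,0,0,0,0],
    [0,0,0,0,0],
    [0,0,0,0,0],
    [0,0,0,0,0],
    [0,0,0,0,0],
    [0,0,0,0,0],
    [0,0,0,0,0],
    [0,0,0,0,0]
  ]
}}

```text
t: 12.65
ee_pos: [0.5283, 0.1482, 0.0507]
orientation: [2.22, 2.22, 0.004]
wrist_force: [-0.7, -0.3, 5.2]
gripper_width: 0.0598
gripper_force: 66.0
```

{"fn": "move_arm", "kwargs": {
  "commands": [
    [0,0,0,0.3,0],
    [0,0,0,0.6,0],
    [0,0,0,0.7,0],
    [0,0,0,0.7,0],
    [0,0,0,0.4,0],
    [0,0,-0.4,0,0],
    [0,-0.08,-0.8,0,0],
    [0,-0.08,-0.9,0,0],
    [0,-0.08,-0.9,0,0],
    [0,-0.08,-0.9,0,0],
    [0,-0.08,-0.9,0,0],
    [0,-0.08,-0.9,0,0],
    [0,-0.08,-0.9,0,0],
    [0,-0.08,-0.9,0,0],
    [0,-0.08,-0.9,0,0],
    [0,-0.08,-0.7,0,0],
    [0,-0.06,-0.4,0,0],
    [0,0,-0.12,0,0],
    [0,0,0,0,0],
    [0,0,0,0,0]
  ]
}}

```text
t: 14.65
ee_pos: [0.4931, -0.2357, 0.1567]
orientation: [-2.22, -2.222, -0.0]
wrist_force: [-0.5, -0.1, -2.2]
gripper_width: 0.06
gripper_force: 65.6
```

{"fn": "move_arm", "kwargs": {
  "commands": [
    [0,0.09,-0.1,0,0],
    [0,0,0,-0.4,0],
    [0,0,0,-0.6,0],
    [0,0,0,-0.6,0],
    [0,0,0,-0.4,0],
    [0,0,0,-0.2,0],
    [0,0,0,-0.1,0],
    [0,0,0,0,0],
    [0,0,0,0,0]
  ]
}}

```text
t: 15.55
ee_pos: [0.4972, -0.241, 0.066]
orientation: [2.22, 2.22, 0.001]
wrist_force: [-0.3, -0.1, -2.0]
gripper_width: 0.0593
gripper_force: 65.6
```

{"fn": "move_arm", "kwargs": {
  "commands": [
    [0,0,0,0,0]
  ]
}}

```text
t: 15.65
ee_pos: [0.4971, -0.2411, 0.066]
orientation: [2.22, 2.22, 0.001]
wrist_force: [-0.3, -0.3, -2.3]
gripper_width: 0.0595
gripper_force: 65.6
```

{"fn": "move_arm", "kwargs": {
  "commands": [
    [0,0,0,-0.06,0],
    [0,0,0,-0.06,0],
    [0,0,0,-0.03,0],
    [0,0,0,0,0],
    [0,0,0,0,0]
  ]
}}

```text
t: 16.15
ee_pos: [0.4967, -0.2409, 0.0597]
orientation: [2.221, 2.221, 0.0]
wrist_force: [-3.5, 1.3, 5.1]
gripper_width: 0.0599
gripper_force: 66.1
```

{"fn": "move_arm", "kwargs": {
  "commands": [
    [85,0,0,0,0],
    [100,0,0,0,0],
    [100,0,0,0,0],
    [100,0,0,0,0],
    [100,0,0,0.3,0],
    [100,0,0,0.7,0],
    [100,0,0,0.8,0],
    [100,0,0,0.8,0],
    [100,0,0,0.4,0],
    [100,0,0.45,0,0],
    [100,-0.1,0.9,0,0],
    [100,-0.1,0.9,0,0],
    [100,-0.1,0.9,0,0],
    [100,-0.1,0.9,0,0],
    [100,-0.1,0.9,0,0],
    [100,-0.1,0.9,0,0],
    [100,-0.05,0.9,0,0],
    [100,0,0.9,0,0],
    [100,0,0.7,0,0]
  ]
}}

```text
t: 18.05
ee_pos: [0.4694, 0.0958, 0.1783]
orientation: [-2.219, -2.222, 0.001]
wrist_force: [0.2, -0.0, -0.2]
gripper_width: 0.0852
gripper_force: 0.0
```

{"fn": "move_arm", "kwargs": {
  "commands": [
    [100,0,0,0,0],
    [100,0,0,0,0],
    [100,0,0,0,0]
  ]
}}

```text
t: 18.35
ee_pos: [0.4703, 0.0928, 0.1786]
orientation: [-2.222, -2.221, 0.001]
wrist_force: [-0.2, -0.3, 0.4]
gripper_width: 0.0858
gripper_force: 0.0
```

{"fn": "move_arm", "kwargs": {
  "commands": [
    [100,0,0,-0.5,0],
    [100,0,0,-0.7,0],
    [100,0,0,-0.7,0],
    [100,0,0,-0.7,0],
    [100,0,0,-0.6,0],
    [100,0,0,-0.4,0],
    [100,0,0,-0.25,0],
    [100,0,0,0,0],
    [0,0,0,0,0],
    [0,0,0,0,0],
    [0,0,0,0,0],
    [0,0,0,0,0],
    [0,0,0,0,0],
    [0,0,0,0,0],
    [0,0,0,0,0],
    [0,0,0,0,0]
  ]
}}

```text
t: 19.95
ee_pos: [0.4714, 0.0933, 0.0263]
orientation: [2.22, 2.22, 0.003]
wrist_force: [-1.1, -0.3, 6.3]
gripper_width: 0.0472
gripper_force: 61.8
```

{"fn": "move_arm", "kwargs": {
  "commands": [
    [0,0,0,0.3,0],
    [0,0,0,0.6,0],
    [0,0,0,0.7,0],
    [0,0,0,0.6,0],
    [0,0,0,0.3,0],
    [0,0,-0.4,0,0],
    [0,0.1,-0.8,0,0],
    [0,0.1,-0.9,0,0],
    [0,0.1,-0.9,0,0],
    [0,0.1,-0.9,0,0],
    [0,0.1,-0.9,0,0],
    [0,0.1,-0.8,0,0],
    [0,0.07,-0.6,0,0],
    [0,0,-0.27,0,0],
    [0,0,0,0,0],
    [0,0,0,0,0],
    [0,0,0,0,0]
  ]
}}

```text
t: 21.65
ee_pos: [0.4974, -0.1644, 0.1248]
orientation: [-2.22, -2.222, -0.0]
wrist_force: [-0.6, -0.3, -1.6]
gripper_width: 0.0468
gripper_force: 62.0
```

{"fn": "move_arm", "kwargs": {
  "commands": [
    [0,0,-0.02,-0.4,0],
    [0,0,0,-0.6,0],
    [0,0,0,-0.5,0],
    [0,0,0,-0.35,0],
    [0,0,0,-0.15,0],
    [0,0,0,-0.1,0],
    [0,0,0,-0.06,0],
    [0,0,0,-0.04,0],
    [0,0,0,0,0],
    [0,0,0,0,0],
    [0,0,0,0,0]
  ]
}}

```text
t: 22.75
ee_pos: [0.4976, -0.1665, 0.0373]
orientation: [2.221, 2.221, 0.001]
wrist_force: [1.2, -0.8, -2.1]
gripper_width: 0.0468
gripper_force: 62.0
```

{"fn": "move_arm", "kwargs": {
  "commands": [
    [0,0,0,-0.05,0],
    [0,0,0,-0.02,0],
    [0,0,0,0,0],
    [0,0,0,0,0]
  ]
}}

```text
t: 23.15
ee_pos: [0.4978, -0.1666, 0.0353]
orientation: [2.221, 2.221, 0.001]
wrist_force: [-4.0, 0.8, 6.5]
gripper_width: 0.0469
gripper_force: 63.0
```

{"fn": "move_arm", "kwargs": {
  "commands": [
    [60,0,0,0,0],
    [100,0,0,0,0],
    [100,0,0,0,0],
    [100,0,0,0,0],
    [100,0,0,0.3,0],
    [100,0,0,0.7,0],
    [100,0,0,0.8,0],
    [100,0,0,0.8,0],
    [100,0,0,0.4,0],
    [100,-0.05,0.6,0,0],
    [100,-0.1,0.9,0,0],
    [100,-0.1,0.9,0,0],
    [100,-0.1,0.9,0,0],
    [100,-0.1,0.9,0,0],
    [100,-0.1,0.9,0,0],
    [100,-0.1,0.9,0,0],
    [100,-0.1,0.9,0,0],
    [100,0,0.9,0,0],
    [100,0,0.9,0,0],
    [100,0,0.56,0,0]
  ]
}}

```text
t: 25.15
ee_pos: [0.4671, 0.2063, 0.1552]
orientation: [2.22, 2.223, 0.002]
wrist_force: [0.6, -0.6, 0.9]
gripper_width: 0.0853
gripper_force: 0.0
```

{"fn": "move_arm", "kwargs": {
  "commands": [
    [100,0,0,0,0],
    [100,0,0,0,0],
    [100,0,0,0,0]
  ]
}}

```text
t: 25.45
ee_pos: [0.4676, 0.2031, 0.1545]
orientation: [2.222, 2.22, 0.0]
wrist_force: [0.0, 0.1, 0.3]
gripper_width: 0.0852
gripper_force: 0.0
```

{"fn": "move_arm", "kwargs": {
  "commands": [
    [100,0,0.02,-0.5,0],
    [100,0,0,-0.7,0],
    [100,0,0,-0.7,0],
    [100,0,0,-0.6,0],
    [100,0,0,-0.5,0],
    [100,0,0,-0.3,0],
    [100,0,0,-0.12,0],
    [100,0,0,0,0],
    [0,0,0,0,0],
    [0,0,0,0,0],
    [0,0,0,0,0],
    [0,0,0,0,0],
    [0,0,0,0,0],
    [0,0,0,0,0],
    [0,0,0,0,0]
  ]
}}

```text
t: 26.95
ee_pos: [0.4684, 0.2051, 0.0188]
orientation: [2.221, 2.22, 0.004]
wrist_force: [0.6, -0.4, 6.4]
gripper_width: 0.0528
gripper_force: 63.3
```

{"fn": "move_arm", "kwargs": {
  "commands": [
    [0,0,0,0.3,0],
    [0,0,0,0.6,0],
    [0,0,0,0.7,0],
    [0,0,0,0.6,0],
    [0,0,0,0.2,0],
    [0,0,-0.5,0,0],
    [0,0.1,-0.9,0,0],
    [0,0.1,-0.9,0,0],
    [0,0.1,-0.9,0,0],
    [0,0.1,-0.9,0,0],
    [0,0.1,-0.9,0,0],
    [0,0.1,-0.9,0,0],
    [0,0.1,-0.8,0,0],
    [0,0.05,-0.5,0,0],
    [0,0,-0.19,0,0],
    [0,0,0,0,0],
    [0,0,0,0,0],
    [0,0,0,0,0]
  ]
}}

```text
t: 28.75
ee_pos: [0.4973, -0.0897, 0.1132]
orientation: [-2.22, -2.222, -0.0]
wrist_force: [-0.7, 0.0, -2.3]
gripper_width: 0.0523
gripper_force: 63.1
```

{"fn": "move_arm", "kwargs": {
  "commands": [
    [0,0.03,-0.02,-0.4,0],
    [0,0,0,-0.6,0],
    [0,0,0,-0.5,0],
    [0,0,0,-0.3,0],
    [0,0,0,-0.14,0],
    [0,0,0,-0.1,0],
    [0,0,0,-0.05,0],
    [0,0,0,0,0],
    [0,0,0,0,0],
    [0,0,0,0,0]
  ]
}}

```text
t: 29.75
ee_pos: [0.4989, -0.0917, 0.0303]
orientation: [2.221, 2.221, 0.001]
wrist_force: [-0.5, -0.3, -1.9]
gripper_width: 0.0524
gripper_force: 63.1
```

{"fn": "move_arm", "kwargs": {
  "commands": [
    [0,0,0,-0.05,0],
    [0,0,0,-0.03,0],
    [0,0,0,0,0],
    [0,0,0,0,0]
  ]
}}

```text
t: 30.15
ee_pos: [0.4989, -0.0917, 0.0278]
orientation: [2.221, 2.221, 0.001]
wrist_force: [-3.6, 0.7, 7.8]
gripper_width: 0.0525
gripper_force: 64.4
```

{"fn": "move_arm", "kwargs": {
  "commands": [
    [70,0,0,0,0],
    [100,0,0,0,0],
    [100,0,0,0,0],
    [100,0,0,0,0],
    [100,0,0,0.3,0],
    [100,0,0,0.7,0],
    [100,0,0,0.8,0],
    [100,0,0,0.8,0],
    [100,0,0,0.8,0],
    [100,0,0.3,0.8,0],
    [100,0,0.7,0.5,0],
    [100,0,0.7,0,0],
    [100,0,0.7,0,0],
    [100,0,0.3,0,0],
    [100,0,0,0,0],
    [100,0,0,0,0]
  ]
}}

```text
t: 31.75
ee_pos: [0.4986, 0.0158, 0.2147]
orientation: [2.221, 2.221, -0.0]
wrist_force: [-0.2, -0.2, -0.1]
gripper_width: 0.0855
gripper_force: 0.0
```

Run:
```python
from h import *
s=snap('top'); P=cloud(s); ok=s['range_z']>.3; cv2.imwrite('pics/end.png',cv2.resize(s['pixels'][180:250,145:425,::-1],(784,196),interpolation=cv2.INTER_CUBIC))
for n,h,(x,y) in [('tall',.094,(.498,-.3173)),('rusty',.076,(.4987,-.2425)),('grey',.063,(.4995,-.1675)),('short',.048,(.5004,-.0925)),('jar',.057,(.4615,.31)),('cone',.039,(.533,.034))]:
    q=P[ok&(abs(P[...,2]-h)<.006)&(np.hypot(P[...,0]-x,P[...,1]-y)<.042)]
    if len(q): print(n,len(q),(((q.max(0)+q.min(0))/2)[:2]-[x,y]).round(4),np.ptp(q,axis=0).round(3))
```

```text
tall 172 [-0.0015 -0.0006] [0.042 0.044 0.011]
rusty 271 [-0.0007  0.0005] [0.06  0.061 0.01 ]
grey 154 [-0.0017 -0.0008] [0.046 0.048 0.011]
short 236 [-0.0004 -0.0029] [0.055 0.049 0.012]
jar 162 [-0.0002  0.0002] [0.037 0.039 0.01 ]
```

View pics/end.png

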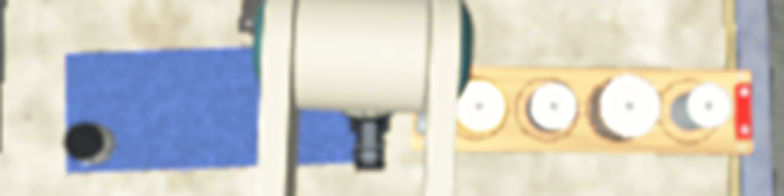

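The final top view shows all four flasks standing on their rings at crop pixels (480,105), (553,105), (630,105) and (708,105), each within 3 mm of centre. The jar hasn't moved. The arm hides the cone in this view, but no move came near it. Handing in.

```bash
python3 -c "
from cell import env
print(env.sign_off())"
```

```text
the job is handed in; nothing more can be done
None
```

I handed the job in at about 32 s: all four flasks stand on their rings in order of height from the red stop (steel, rusty, grey, brass), each measured within about 3 mm of centre; the flux jar hadn't moved, and the cone was hidden by the arm in the last picture, but no move came near it.

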